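# Put the bead case away in its bay

### The arm

A 6-joint arm with a two-finger parallel gripper is mounted at the origin on the work surface. World frame = base frame: x ahead of the robot, y to its left, z up, the work surface at z = 0. Lengths are in mm, angles in rad, forces in N, time in s.
With the tool pointing down it reaches from about 350 to 875 mm from the base axis. Payload 4.2 kg.
Tool frame: the origin (TCP) lies at the very end of the fingers, on their centre line; the grasp point (between the pads) lies 19 mm behind it; y points along the fingers, z is the direction in which the jaws open and shut, and the axes are right-handed (so a half turn about y gives the same grasp; the last joint's range is limited). The gripper opens to 85 mm and grips with 20 to 120 N. Pads are 22 mm wide; open, the fingers measure 114 mm over their backs; the gripper's body (76 mm by 85 mm) begins 54 mm behind the grasp point. The pads swing forward as they close: fully open they stand 13 mm farther back than shut.
Start: joints at [1.432, 0.385, 0.008, 0, -1.194, -0.259], TCP at [242.086, 576.189, 231.312] pointing down, gripper open.
Joint ranges: [-3.14, 3.14], [-1.21, 2.06], [-1.07, 1.41], [-3.16, 2.05], [-2.99, -0.16], [-3.1, 3.1]. Speed limits (rad/s): [2.79, 2.79, 3.14, 3.14, 3.14, 3.14].

### API

Orientations are given as a unit quaternion [x, y, z, w].
In Python, from bench import arm gives the robot as it stands.
- The arm moves only by the shell command python3 -m creep 'ROWS'. ROWS is JSON, a list of rows, each an object with "delta_pos": the shift along the tool's x, y, z in mm, a list of three; "rot": the turn, a rotation vector about the tool's x, y, z in rad, a list of three; "jaw": the finger opening in mm, from 0 to 85.4. A call has exactly 10 rows; each row shifts and turns the commanded pose from where the row before left it, along the tool's axes as they then stand; what a row does not reach is not made up. A row lasts 1/12 s, in which the tool goes at most 41.7 mm and 7.16 degrees, less where a joint would pass 70% of its speed; a pose out of reach is approached as far as the arm can. A call is refused whole if a number of a shift passes 41.7 or a number of a turn 0.125, either way. A call with a gripper value outside its range is refused whole. The fingers move at their own pace and stop on an object; the grip force is fixed at half the most. Time passes only in rows, so rows that do not move let the fingers close, or fill a call up. It gives the time, the measured TCP pose, the force and the opening at its end, in the units of the state.
- arm.read_state(): the state, without advancing time (a new reading comes with each control period).
- arm.get_image(name): name is "scene" or "top" or "wrist"; returns the picture (400x640x3 uint8, red, green, blue); there is no depth.
- arm.calibration(name): a dict with "intrinsics" (3x3 intrinsics, pixels), "R" (3x3) and "t" (3): a world point X has camera coordinates R X + t. Camera axes: x right, y down, z forward; pixel columns grow to the right and rows downward; lengths in mm; the calibration is good to about 2 mm. The wrist camera is an equidistant fisheye: a pixel r from the principal point sees the ray r / f radians off the axis. A picture is of the moment at which its call begins: read the wrist's pose just before it. calibration takes no time and is no camera call; for the wrist camera it gives the pose at the moment of the call.
- arm.job_done(): hands the job in, once; it reports no verdict.
Trained networks look in the newest picture that a camera, given by its name, has taken for a name from the list of things; names that differ only in an ending like _2 or _b are one class to them, and where a whole thing is asked for, a point or a joint stands for the part that bears it (a point fixed in the world has none). Each returns a list of dicts, best first, with "p" (0 to 1); they miss things now and then, are a little off and sometimes report something else, mostly with a low value. They report only what shows in the picture. A call takes as long as a camera call.
- arm.find_in(camera, target): "location" ([column, row] in pixels, amid what is visible of it).
- arm.masks_of(camera, target): "pixels" (400x640 bool, what is visible of it) and "location" ([column, row] in pixels, amid what is visible of it).
The state is a dict: "clock": time; "joints": joint angles; "joint_vel": joint speeds; "joint_efforts": joint torques, N m; "position": TCP position; "ee_rot": TCP orientation; "contact_force": force on the tool from outside, world axes, zero at the start; "wrist_torque": the same for the moment, N m; "gripper_width": finger opening in mm.
Only numpy, scipy, OpenCV 4.12 (cv2) and the standard library are available. Lean on these libraries where they do the work, as an engineer would, in place of code of your own. Each camera call takes 0.05 s, during which the arm holds its last target. There are 200 camera calls.

### The job

Shut the lid of the open compartment case on the table, then slide the case endways into the empty bay in front of the paint stand until it is fully home against the back of the bay, with the lid still shut. Don't knock over or shift the loose paint bottles, glue stick, tape and jar standing around.

Things in the scene. Friction and masses are not known exactly. Their poses are not given: they have to be found in the camera images.
- case: Open compartment case, clear plastic with beads: 150 mm long (its x), 110 wide (y), 30 high, 34 with lid shut, corners rounded to 10 mm, 0.3 to 0.6 kg, loose on the table; too wide to grip, so push its sides and ends. Origin: centre of underside, z up. At the start x points roughly to the robot's left (+y) and the lid's hinge is on the far side. Either end may go in first.
- case_lid (a joint): Lid angle: 0 shut, 1.57 upright, 1.95 its stop. Clear panel 146 x 106 x 4 mm, 0.06 kg, hinged along the top edge of the case's -y side (y = -55 mm, z = 30 mm in the case's frame). It starts past upright, leaning back over the -y side; tipped forward past upright it falls shut by itself in about a second. No latch.
- lid_edge (a point): Middle of the lid's free edge, 108 mm from the hinge line; with the lid leaning back it stands about 135 mm above the table.
- bay: Empty bay: fixed plywood case holder, outside 156 mm deep (its x), 133 wide (y), 49 high; inside 115 wide, 40 high, 147 deep to the back wall; 9 mm walls and roof, rounded front edges. The roof has a finger notch 60 wide, 45 deep at the front. No floor: the case slides in on the table. Origin: centre of footprint; x points into the bay. Home, the case's centre is at x = -6 mm, y = 0 here.
- bay_mouth (a point): Centre of the empty bay's open mouth (x = -78 mm in the bay's frame), 17 mm above the table; its x axis points into the bay, so the mouth faces -x, roughly to the robot's right. With the case home its outer end projects 3 mm from the mouth.
- bay_full: The other bay, same make, size and orientation, fixed right beside the empty one (on either side of it); a shut case of the same kind fills it, seen through its finger notch. Leave it.
- stand: Fixed stepped plywood paint stand, 120 mm deep (x), 267 mm wide (y), 220 mm high with its bottles, right behind the two bays. Origin: centre of its footprint; x points the same way as the bays'.
- paint_a: Bystander: paint bottle, 38 mm across, 125 mm tall, standing beside the bays, on their far side. Origin: centre of its foot.
- glue_stick: Bystander: white glue stick, 29 mm across, 95 mm tall, standing beside the bays on the robot's side. Origin: centre of its foot.
- paint_b: Bystander: paint bottle, 38 mm across, 125 mm tall, standing beyond the case's path, towards the far side of the table. Origin: centre of its foot.
- paint_c: Bystander: paint bottle, 42 mm across, 110 mm tall, standing to the right of the case. Origin: centre of its foot.
- tape: Bystander: roll of tape lying flat beside the bays on the robot's side, behind the glue stick, 96 mm across, 24 mm high. Origin: centre of its underside.
- paint_jar: Bystander: squat glass jar, 64 mm across, 65 mm tall, on the robot's right. Origin: centre of its foot.

How it is judged:
By the outcome, as a careful person would: the job done as asked, in the order asked, and still so for the second after the job is handed in, with the robot touching nothing.
It also fails if it takes over 72 s, if anything falls off the work surface, if the arm or the gripper's body presses on something with over 40 N, if the wrist force passes 120 N, or if a joint passes its speed limit or range.

## Working session

There is one attempt and no reset: what is moved stays moved. The work goes in short steps, Python scripts to look and compute and a shell command to move; the robot and the scene stay as the last step left them, time stands still between calls to the robot, and variables do not carry over. Pictures are saved under pics/ and viewed, about 8 in all and at most 12, crops included, and the job is handed in when it is done.

```bash
mkdir -p pics; cat > h.py <<'E'
import numpy as np, cv2
from bench import arm
from scipy.spatial.transform import Rotation as R
def snap(c,n):
    im=arm.get_image(c); cv2.imwrite(f'pics/{n}.png',im[:,:,::-1]); return im
def ray(c,uv):
    k=arm.calibration(c);K=np.array(k['intrinsics']);Rm=np.array(k['R']);t=np.array(k['t'])
    d=np.linalg.inv(K)@[uv[0],uv[1],1]; return -Rm.T@t, Rm.T@d
def atz(c,uv,z):
    o,d=ray(c,uv); return (o+d*(z-o[2])/d[2]).round(1)
def proj(c,X):
    k=arm.calibration(c);K=np.array(k['intrinsics']);p=K@(np.array(k['R'])@np.array(X,float)+np.array(k['t']));return (p[:2]/p[2]).round(1)
E
python3 - <<'E'
from h import *
s=arm.read_state();print(s['position'],s['ee_rot'],s['clock']);print(R.from_quat(s['ee_rot']).as_matrix().round(3))
a=snap('scene','s0');b=snap('top','t0')
for c in('top','scene'):
  k=arm.calibration(c);print(c,(-np.array(k['R']).T@np.array(k['t'])).round())
  for n in('case','lid_edge','bay','bay_mouth','bay_full','paint_a','paint_b','paint_c','glue_stick','tape','paint_jar'):
    print(c,n,[(np.round(d['location']),round(d['p'],2),atz(c,d['location'],17)) for d in arm.find_in(c,n)[:3]])
E
```

```text
[241.86708478 575.66890304 230.23775025] [-0.13965677 -0.69240812  0.69390381  0.13987308] 0.0
[[-0.922 -0.001 -0.388]
 [ 0.388 -0.002 -0.922]
 [-0.    -1.     0.002]]
top [ 336.  -75. 1336.]
top case [(array([377., 199.]), 0.86, array([ 582.4, -202. ,   17. ]))]
top lid_edge []
top bay [(array([208., 173.]), 0.91, array([651.3, 250. ,  17. ]))]
top bay_mouth [(array([208., 172.]), 0.7, array([652.2, 251.1,  17. ]))]
top bay_full [(array([206., 221.]), 0.9, array([519.5, 248.6,  17. ]))]
top paint_a [(array([464., 182.]), 0.81, array([ 630.3, -435.4,   17. ])), (array([300., 124.]), 0.59, array([788.9,   6.4,  17. ])), (array([247., 135.]), 0.58, array([757.8, 149.9,  17. ]))]
top paint_b [(array([464., 182.]), 0.81, array([ 630.3, -435.4,   17. ])), (array([300., 124.]), 0.59, array([788.9,   6.4,  17. ])), (array([247., 135.]), 0.58, array([757.8, 149.9,  17. ]))]
top paint_c [(array([464., 182.]), 0.81, array([ 630.3, -435.4,   17. ])), (array([300., 124.]), 0.59, array([788.9,   6.4,  17. ])), (array([247., 135.]), 0.58, array([757.8, 149.9,  17. ]))]
top glue_stick [(array([224.
[... 942 characters left out ...]
[744.2, 153.7,  17. ]))]
scene paint_b [(array([218., 293.]), 0.87, array([ 617.8, -426.8,   17. ])), (array([383., 250.]), 0.75, array([780.2,  15.8,  17. ])), (array([410., 217.]), 0.71, array([744.2, 153.7,  17. ]))]
scene paint_c [(array([218., 293.]), 0.87, array([ 617.8, -426.8,   17. ])), (array([383., 250.]), 0.75, array([780.2,  15.8,  17. ])), (array([410., 217.]), 0.71, array([744.2, 153.7,  17. ]))]
scene glue_stick [(array([352., 136.]), 0.53, array([394.9, 204. ,  17. ]))]
scene tape [(array([370., 119.]), 0.54, array([371.9, 304.5,  17. ])), (array([353., 135.]), 0.23, array([395.1, 212. ,  17. ]))]
scene paint_jar [(array([180., 229.]), 0.82, array([ 382.4, -425.1,   17. ]))]
```

View pics/t0.png

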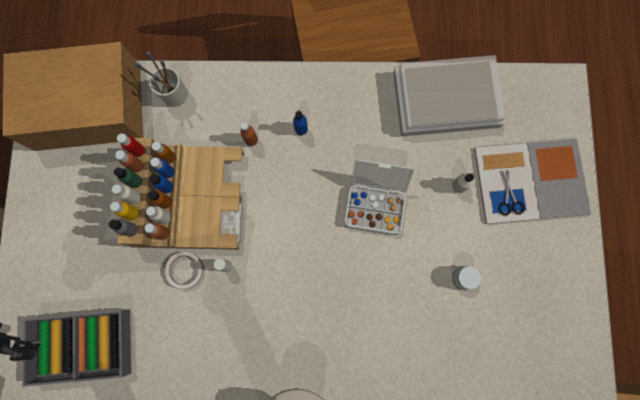

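View pics/s0.png

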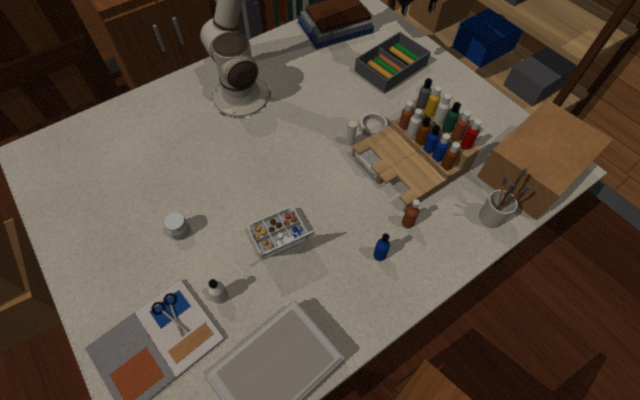

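```bash
python3 - <<'E'
from h import *
im=cv2.imread('pics/t0.png')
a=cv2.resize(im[140:260,160:260],None,fx=5,fy=5,interpolation=cv2.INTER_CUBIC)
b=cv2.resize(im[150:245,335:425],None,fx=5,fy=5,interpolation=cv2.INTER_CUBIC)
h=max(a.shape[0],b.shape[0]);b=cv2.copyMakeBorder(b,0,h-b.shape[0],0,0,0)
o=cv2.resize(np.hstack([a,b]),(760,480)) # 4 px per px
cv2.imwrite('pics/c0.png',o)
E
```

```text
(no output)
```

View pics/c0.png

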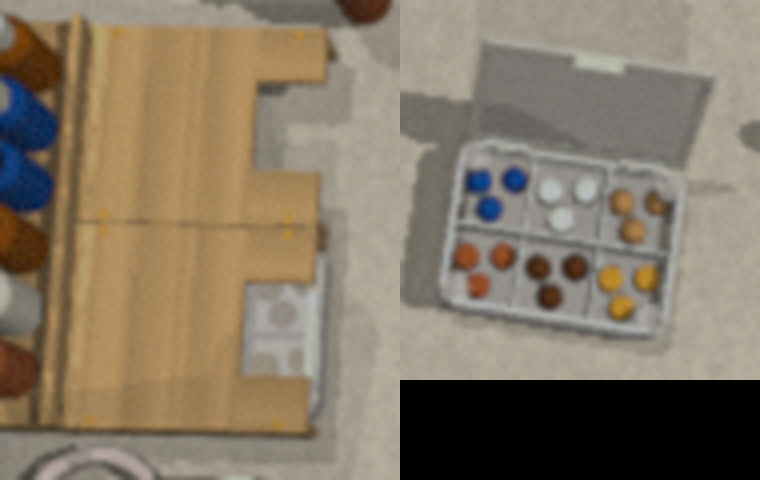

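```bash
python3 - <<'E'
from h import *
bay=lambda u,v:(160+u/4-.4,140+v/4-.4)
cas=lambda u,v:(335+(u-400)/4-.4,150+v/4-.4)
P={k:atz('top',bay(*k),49) for k in[(329,27),(318,225),(308,432)]};print(P)
m=list(P.values());f=m[2]-m[0];print('width',np.linalg.norm(f));
f=f/np.linalg.norm(f);ax=np.array([-f[1],f[0]]);ax*=np.sign(ax[1]);print('bay axis yaw deg',np.degrees(np.arctan2(ax[1],ax[0])))
mid=m[0][:2]+f[:2]*66.5;print('front center empty',mid)
Q=[atz('top',cas(*k),30) for k in[(462,141),(685,178),(663,338),(441,303)]]
print(Q);c=np.mean(Q,0);print('case c',c)
for i in range(4):
  d=Q[(i+1)%4]-Q[i];print(np.linalg.norm(d),np.degrees(np.arctan2(d[1],d[0])))
print('lid edge',[atz('top',cas(*k),135) for k in[(485,40),(714,77)]])
s=arm.read_state();print(s['joints'])
E
```

```text
{(329, 27): array([716.1, 157.4,  49. ]), (318, 225): array([582.5, 159.2,  49. ]), (308, 432): array([448. , 160.1,  49. ])}
width 268.11359532854726
bay axis yaw deg 89.42300121210208
front center empty [649.60337204 158.06967883]
[array([ 618.3, -130.2,   30. ]), array([ 594.6, -277.2,   30. ]), array([ 488.5, -260.8,   30. ]), array([ 510.2, -116.6,   30. ])]
case c [ 552.9 -196.2   30. ]
148.89825385141356 -99.15867070440412
107.36000186289121 171.21326287027168
145.82362634360732 81.44203487654177
108.95214545845342 -7.170675544221809
lid edge [array([ 659.1, -139.8,  135. ]), array([ 636.9, -279.9,  135. ])]
[ 1.43159405e+00  3.84723807e-01  7.91283506e-03 -7.28544630e-06
 -1.19398321e+00 -2.58588505e-01]
```

```bash
python3 -m creep '[{"delta_pos":[0,0,0],"rot":[0,-0.083,0],"jaw":60},{"delta_pos":[0,0,0],"rot":[0,-0.083,0],"jaw":60},{"delta_pos":[0,0,0],"rot":[0,-0.083,0],"jaw":60},{"delta_pos":[-21,0,26.5],"rot":[0,0,0],"jaw":60},{"delta_pos":[-21,0,26.5],"rot":[0,0,0],"jaw":60},{"delta_pos":[-21,0,26.5],"rot":[0,0,0],"jaw":60},{"delta_pos":[-21,0,26.5],"rot":[0,0,0],"jaw":60},{"delta_pos":[-21,0,26.5],"rot":[0,0,0],"jaw":60},{"delta_pos":[-21,0,26.5],"rot":[0,0,0],"jaw":60},{"delta_pos":[-21,0,26.5],"rot":[0,0,0],"jaw":60}]'
python3 -m creep '[{"delta_pos":[-21,0,26.5],"rot":[0,0,0],"jaw":60},{"delta_pos":[-21,0,26.5],"rot":[0,0,0],"jaw":60},{"delta_pos":[-21,0,26.5],"rot":[0,0,0],"jaw":60},{"delta_pos":[-21,0,26.5],"rot":[0,0,0],"jaw":60},{"delta_pos":[-21,0,26.5],"rot":[0,0,0],"jaw":60},{"delta_pos":[-21,0,26.5],"rot":[0,0,0],"jaw":60},{"delta_pos":[-21,0,26.5],"rot":[0,0,0],"jaw":60},{"delta_pos":[-21,0,26.5],"rot":[0,0,0],"jaw":60},{"delta_pos":[-21,0,26.5],"rot":[0,0,0],"jaw":60},{"delta_pos":[-21,0,26.5],"rot":[0,0,0],"jaw":60}]'
```

```text
clock: 2.03
position: [360.5, 369.5, 231.6]
ee_rot: [0.053, 0.705, -0.705, -0.052]
contact_force: [0.7, 0.4, 0.5]
gripper_width: 60.2
clock: 2.87
position: [529.0, 76.2, 231.6]
ee_rot: [0.053, 0.705, -0.705, -0.052]
contact_force: [1.0, 0.4, 0.2]
gripper_width: 59.9
```

```bash
python3 -m creep '[{"delta_pos":[-21,0,26.5],"rot":[0,0,0],"jaw":60},{"delta_pos":[-21,0,26.5],"rot":[0,0,0],"jaw":60},{"delta_pos":[-21,0,26.5],"rot":[0,0,0],"jaw":60},{"delta_pos":[-21,0,26.5],"rot":[0,0,0],"jaw":60},{"delta_pos":[-21,0,26.5],"rot":[0,0,0],"jaw":60},{"delta_pos":[-21,0,26.5],"rot":[0,0,0],"jaw":60},{"delta_pos":[-21,0,26.5],"rot":[0,0,0],"jaw":60},{"delta_pos":[-21,0,26.5],"rot":[0,0,0],"jaw":60},{"delta_pos":[-21,0,26.5],"rot":[0,0,0],"jaw":60},{"delta_pos":[-21,0,26.5],"rot":[0,0,0],"jaw":60}]'
python3 - <<'E'
from h import *
a=snap('scene','s1');b=snap('wrist','w1')
cv2.imwrite('pics/c1.png',cv2.resize(np.vstack([cv2.resize(a[120:320,160:480],(640,400)),b])[:,:,::-1],None,fx=.75,fy=.75))
E
```

```text
clock: 3.7
position: [697.3, -217.1, 231.2]
ee_rot: [-0.053, -0.705, 0.705, 0.053]
contact_force: [0.7, 0.4, -0.3]
gripper_width: 59.9
```

View pics/c1.png

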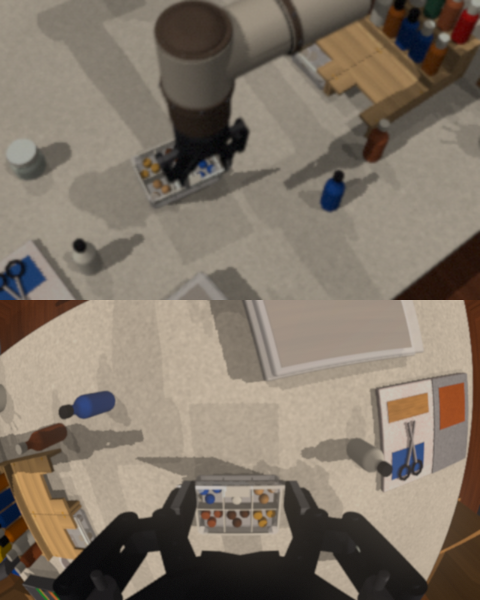

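```bash
cat >> h.py <<'E'
def wproj(X):
    k=arm.calibration('wrist');K=np.array(k['intrinsics']);p=np.array(k['R'])@np.array(X,float)+np.array(k['t'])
    th=np.arctan2(np.hypot(p[0],p[1]),p[2]);u=p[:2]/np.hypot(p[0],p[1])*th
    return np.array([K[0,0]*u[0]+K[0,2],K[1,1]*u[1]+K[1,2]]).round(1)
def wray(uv):
    k=arm.calibration('wrist');K=np.array(k['intrinsics']);Rm=np.array(k['R']);t=np.array(k['t'])
    q=np.array([(uv[0]-K[0,2])/K[0,0],(uv[1]-K[1,2])/K[1,1]]);th=np.hypot(*q);n=q/th
    return -Rm.T@t,Rm.T@np.r_[n*np.sin(th),np.cos(th)]
def watz(uv,z):
    o,d=wray(uv);return (o+d*(z-o[2])/d[2]).round(1)
E
python3 - <<'E'
from h import *
print(wray([320,200])[0])
for n,X in dict(lid0=(659,-140,135),lid1=(637,-280,135),tcp=(697,-217,231),down=(697,-217,100),downin=(648,-210,135),case0=(618,-130,30),case1=(594,-277,30),pc=(620,-425,0)).items(): print(n,wproj(X)*.75+[0,300])
E
```

```text
[ 772.06907488 -230.80777113  372.55495454]
lid0 [177.975 488.4  ]
lid1 [298.425 488.775]
tcp [236.325 491.325]
down [237.75  439.875]
downin [238.125 489.6  ]
case0 [193.575 481.725]
case1 [283.5   482.475]
pc [356.25 448.95]
```

```bash
python3 -m creep '[{"delta_pos":[0,26,0],"rot":[0,0,0],"jaw":60},{"delta_pos":[0,26,0],"rot":[0,0,0],"jaw":60},{"delta_pos":[0,26,0],"rot":[0,0,0],"jaw":60},{"delta_pos":[0,26,0],"rot":[0,0,0],"jaw":60},{"delta_pos":[0,26,0],"rot":[0,0,0],"jaw":60},{"delta_pos":[10,0,0],"rot":[0,0,0],"jaw":60},{"delta_pos":[10,0,0],"rot":[0,0,0],"jaw":60},{"delta_pos":[10,0,0],"rot":[0,0,0],"jaw":60},{"delta_pos":[10,0,0],"rot":[0,0,0],"jaw":60},{"delta_pos":[10,0,0],"rot":[0,0,0],"jaw":60}]'
python3 -m creep '[{"delta_pos":[10,0,0],"rot":[0,0,0],"jaw":60},{"delta_pos":[10,0,0],"rot":[0,0,0],"jaw":60},{"delta_pos":[10,0,0],"rot":[0,0,0],"jaw":60},{"delta_pos":[10,0,0],"rot":[0,0,0],"jaw":60},{"delta_pos":[10,0,0],"rot":[0,0,0],"jaw":60},{"delta_pos":[10,0,0],"rot":[0,0,0],"jaw":60},{"delta_pos":[5,0,0],"rot":[0,0,0],"jaw":60},{"delta_pos":[0,-30,0],"rot":[0,0,0],"jaw":60},{"delta_pos":[0,-30,0],"rot":[0,0,0],"jaw":60},{"delta_pos":[0,-30,0],"rot":[0,0,0],"jaw":60}]'
```

```text
clock: 4.63
position: [646.9, -207.4, 101.5]
ee_rot: [-0.053, -0.705, 0.705, 0.052]
contact_force: [0.6, -0.0, -0.2]
gripper_width: 59.9
clock: 5.47
position: [582.6, -198.1, 192.3]
ee_rot: [-0.052, -0.705, 0.705, 0.053]
contact_force: [0.9, 0.5, -0.2]
gripper_width: 59.8
```

```bash
python3 -m creep '[{"delta_pos":[20,0,0],"rot":[0,0,0],"jaw":60},{"delta_pos":[20,0,0],"rot":[0,0,0],"jaw":60},{"delta_pos":[20,0,0],"rot":[0,0,0],"jaw":60},{"delta_pos":[20,0,0],"rot":[0,0,0],"jaw":60},{"delta_pos":[20,0,0],"rot":[0,0,0],"jaw":60},{"delta_pos":[20,0,0],"rot":[0,0,0],"jaw":60},{"delta_pos":[0,0,0],"rot":[0,0,0],"jaw":60},{"delta_pos":[0,0,0],"rot":[0,0,0],"jaw":60},{"delta_pos":[0,0,0],"rot":[0,0,0],"jaw":60},{"delta_pos":[0,0,0],"rot":[0,0,0],"jaw":60}]'
python3 - <<'E'
from h import *
a=snap('top','t2');b=snap('wrist','w2')
m=arm.masks_of('top','case')
for d in m[:1]: 
  print(d['p'],d['location'],atz('top',d['location'],34))
  ys,xs=np.nonzero(d['pixels']);print(xs.min(),xs.max(),ys.min(),ys.max(),cv2.minAreaRect(np.c_[xs,ys].astype(np.float32)))
o=np.hstack([cv2.resize(a[150:250,335:425],None,fx=4,fy=4,interpolation=cv2.INTER_CUBIC),b[:, 120:520]])
cv2.imwrite('pics/c2.png',o[:,:,::-1])
E
```

```text
clock: 6.3
position: [465.3, -180.6, 191.5]
ee_rot: [-0.053, -0.705, 0.705, 0.052]
contact_force: [0.3, -0.1, -0.3]
gripper_width: 60.0
0.47 [364.1, 188.6] [ 607.6 -166.9   34. ]
350 380 185 191 ((365.0, 188.0), (6.0, 30.0), 90.0)
```

View pics/c2.png

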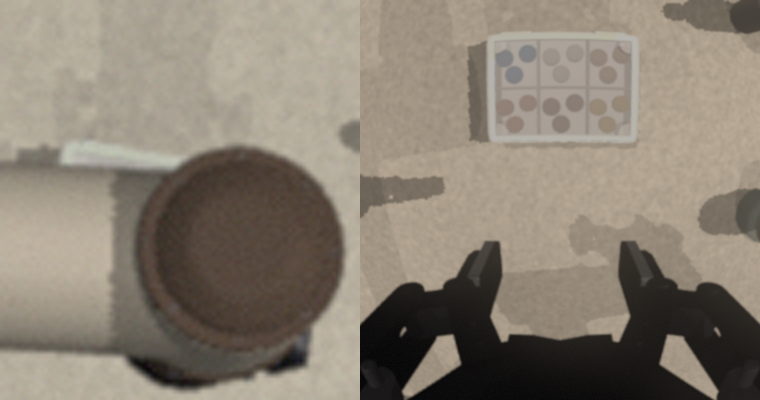

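```bash
python3 - <<'E'
from h import *
Q=[watz((u-240,v),32) for u,v in[(488,34),(637,34),(638,142),(488,142)]]
print(Q,np.mean(Q,0))
for i in range(4):
  d=Q[(i+1)%4]-Q[i];print(np.linalg.norm(d),np.degrees(np.arctan2(d[1],d[0])))
E
```

```text
[array([ 619.4, -132.8,   32. ]), array([ 598.5, -276.6,   32. ]), array([ 490.1, -263.4,   32. ]), array([ 512.1, -115. ,   32. ])] [ 555.025 -196.95    32.   ]
145.31087364681284 -98.2695078686358
109.20073259827517 173.05720496157284
150.02186507306192 81.56743404784328
108.76640106209265 -9.419021294630106
```

```bash
python3 -m creep '[{"delta_pos":[0,26,1.3],"rot":[0,0,0],"jaw":60},{"delta_pos":[0,26,1.3],"rot":[0,0,0],"jaw":60},{"delta_pos":[0,26,1.3],"rot":[0,0,0],"jaw":60},{"delta_pos":[0,26,1.3],"rot":[0,0,0],"jaw":60},{"delta_pos":[0,26,1.3],"rot":[0,0,0],"jaw":60},{"delta_pos":[0,26,1.3],"rot":[0,0,0],"jaw":60},{"delta_pos":[0,24,1.3],"rot":[0,0,0],"jaw":60},{"delta_pos":[-4,0,0],"rot":[0,0,0],"jaw":60},{"delta_pos":[-8,0,0],"rot":[0,0,0],"jaw":60},{"delta_pos":[-8,0,0],"rot":[0,0,0],"jaw":60}]'
python3 - <<'E'
from h import *
bay=lambda u,v:(160+u/4-.4,140+v/4-.4)
d=atz('top',bay(317,227),49)-atz('top',bay(80,222),49);print(d,np.degrees(np.arctan2(d[1],d[0])))
print(arm.read_state()['contact_force'])
E
```

```text
clock: 7.28
position: [484.9, -192.9, 12.4]
ee_rot: [-0.053, -0.705, 0.705, 0.052]
contact_force: [0.5, 0.5, -0.0]
gripper_width: 59.9
[  -2.  -154.5    0. ] -90.74165151370607
[ 0.47479506  0.47846759 -0.01565259]
```

```bash
python3 -m creep '[{"delta_pos":[-8,0,0],"rot":[0,0,0],"jaw":60},{"delta_pos":[-8,0,0],"rot":[0,-0.017,0],"jaw":60},{"delta_pos":[-8,0,0],"rot":[0,-0.017,0],"jaw":60},{"delta_pos":[-8,0,0],"rot":[0,-0.017,0],"jaw":60},{"delta_pos":[-8,0,0],"rot":[0,-0.017,0],"jaw":60},{"delta_pos":[-8,0,0],"rot":[0,-0.017,0],"jaw":60},{"delta_pos":[-8,0,0],"rot":[0,-0.017,0],"jaw":60},{"delta_pos":[-8,0,0],"rot":[0,-0.017,0],"jaw":60},{"delta_pos":[-8,0,0],"rot":[0,-0.017,0],"jaw":60},{"delta_pos":[-6,0,0],"rot":[0,0,0],"jaw":60}]'
python3 - <<'E'
from h import *
s=arm.read_state();print(R.from_quat(s['ee_rot']).as_matrix().round(3),s['position'])
b=snap('wrist','w3');cv2.imwrite('pics/c3.png',b[:,:,::-1])
E
```

```text
clock: 8.12
position: [560.1, -199.8, 12.4]
ee_rot: [0.004, 0.707, -0.707, -0.005]
contact_force: [-6.6, 0.7, 4.9]
gripper_width: 60.0
[[-1.    -0.002 -0.013]
 [ 0.013  0.    -1.   ]
 [ 0.002 -1.    -0.   ]] [ 560.14915936 -199.76628078   12.37877075]
```

View pics/c3.png

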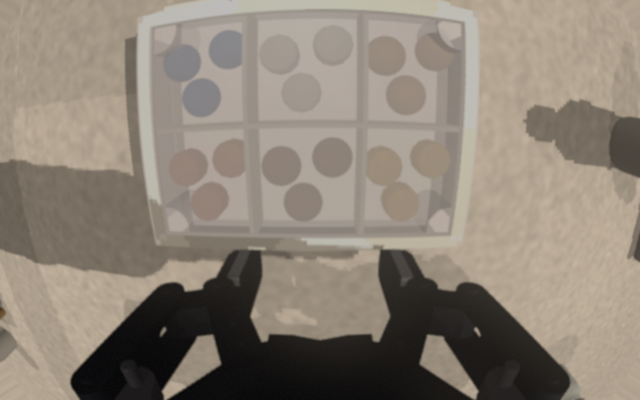

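```bash
python3 - <<'E'
from h import *
for z,uv in[(34,(155,242)),(34,(461,243)),(34,(308,238)),(34,(480,12)),(34,(138,15)),(0,(308,257))]: print(uv,watz(uv,z))
E
```

```text
(155, 242) [ 576.2 -119.6   34. ]
(461, 243) [ 574.6 -266.3   34. ]
(308, 238) [ 579.6 -194.6   34. ]
(480, 12) [ 680.  -269.3   34. ]
(138, 15) [ 682.7 -121.1   34. ]
(308, 257) [ 551.7 -192.7    0. ]
```

```bash
python3 -m creep '[{"delta_pos":[-6,0,0],"rot":[0,0,0],"jaw":60},{"delta_pos":[-6,0,0],"rot":[0,0,0],"jaw":60},{"delta_pos":[-4,0,0],"rot":[0,0,0],"jaw":60},{"delta_pos":[-2.5,0,0],"rot":[0,0,0],"jaw":60},{"delta_pos":[0,0,0],"rot":[0,0,0],"jaw":60},{"delta_pos":[8,0,0],"rot":[0,0,0],"jaw":60},{"delta_pos":[14,0,0],"rot":[0,0,0],"jaw":60},{"delta_pos":[0,-35,0],"rot":[0,0,0],"jaw":60},{"delta_pos":[0,-35,0],"rot":[0,0,0],"jaw":60},{"delta_pos":[0,-35,0],"rot":[0,0,0],"jaw":60}]'
python3 -m creep '[{"delta_pos":[0,0,0],"rot":[0,0.12,0],"jaw":60},{"delta_pos":[0,0,0],"rot":[0,0.12,0],"jaw":60},{"delta_pos":[0,0,0],"rot":[0,0.12,0],"jaw":60},{"delta_pos":[0,0,0],"rot":[0,0.12,0],"jaw":60},{"delta_pos":[0,0,0],"rot":[0,0.12,0],"jaw":60},{"delta_pos":[0,0,0],"rot":[0,0.12,0],"jaw":60},{"delta_pos":[0,0,0],"rot":[0,0.12,0],"jaw":60},{"delta_pos":[0,0,0],"rot":[0,0.12,0],"jaw":60},{"delta_pos":[0,0,0],"rot":[0,0.12,0],"jaw":60},{"delta_pos":[0,0,0],"rot":[0,0.12,0],"jaw":60}]'
python3 -m creep '[{"delta_pos":[0,0,0],"rot":[0,0.123,0],"jaw":60},{"delta_pos":[0,0,0],"rot":[0,0.123,0],"jaw":60},{"delta_pos":[0,0,0],"rot":[0,0.123,0],"jaw":60},{"delta_pos":[-20,0,-15],"rot":[0,0,0],"jaw":60},{"delta_pos":[-20,0,-15],"rot":[0,0,0],"jaw":60},{"delta_pos":[-20,0,-15],"rot":[0,0,0],"jaw":60},{"delta_pos":[-20,0,-15],"rot":[0,0,0],"jaw":60},{"delta_pos":[-20,0,-15],"rot":[0,0,0],"jaw":60},{"delta_pos":[-10,0,-15],"rot":[0,0,0],"jaw":60},{"delta_pos":[0,0,0],"rot":[0,0,0],"jaw":60}]'
python3 - <<'E'
from h import *
s=arm.read_state();print(R.from_quat(s['ee_rot']).as_matrix().round(3),s['position'])
b=snap('wrist','w4');cv2.imwrite('pics/c4.png',b[:,:,::-1])
print([(d['location'],round(d['p'],2),atz('top',d['location'],55)) for d in (arm.get_image('top') is not None) and arm.find_in('top','paint_c')])
E
```

```text
clock: 9.0
position: [557.8, -199.5, 117.9]
ee_rot: [-0.005, -0.707, 0.707, 0.003]
contact_force: [1.2, 0.7, -1.1]
gripper_width: 59.5
clock: 9.83
position: [558.4, -199.4, 117.2]
ee_rot: [0.406, 0.581, -0.579, -0.403]
contact_force: [-0.4, 0.5, -0.3]
gripper_width: 59.8
clock: 10.67
position: [648.9, -313.0, 116.3]
ee_rot: [0.505, 0.498, -0.496, -0.501]
contact_force: [0.1, -0.1, 0.0]
gripper_width: 59.9
[[ 0.013  0.006 -1.   ]
 [ 1.    -0.002  0.013]
 [-0.002 -1.    -0.006]] [ 648.90423275 -312.96036712  116.32889849]
[([247.3, 134.8], 0.68, array([746.2, 143.1,  55. ])), ([461.7, 182.4], 0.68, array([ 621.8, -418.8,   55. ])), ([298.9, 120.0], 0.59, array([788.3,   7.2,  55. ])), ([466.8, 275.1], 0.15, array([ 383.8, -422. ,   55. ]))]
```

View pics/c4.png

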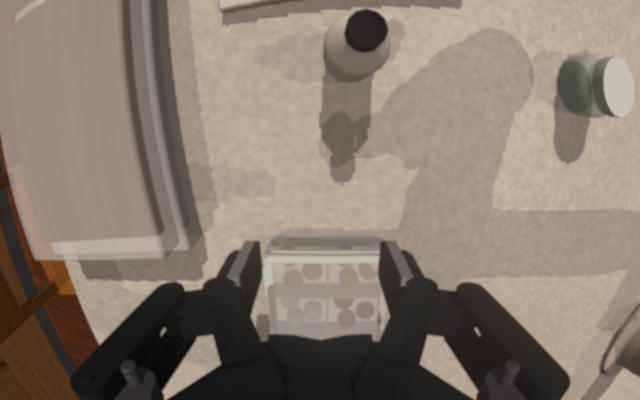

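```bash
python3 - <<'E'
from h import *
for z,uv in[(34,(270,250)),(34,(381,250)),(30,(272,240)),(30,(380,240)),(0,(325,236))]: print(uv,watz(uv,z))
print(wray([320,200])[0])
E
```

```text
(270, 250) [ 687.4 -268.3   34. ]
(381, 250) [ 595.6 -267.3   34. ]
(272, 240) [ 685.8 -275.6   30. ]
(380, 240) [ 596.2 -274.6   30. ]
(325, 236) [ 641.6 -265.4    0. ]
[ 644.65270407 -385.09095695  260.09109353]
```

```bash
python3 -m creep '[{"delta_pos":[18,0,4],"rot":[0,0,0],"jaw":60},{"delta_pos":[0,20,0],"rot":[0,0,0],"jaw":60},{"delta_pos":[0,20,0],"rot":[0,0,0],"jaw":60},{"delta_pos":[0,20,0],"rot":[0,0,0],"jaw":60},{"delta_pos":[0,20,0],"rot":[0,0,0],"jaw":60},{"delta_pos":[0,20,0],"rot":[0,0,0],"jaw":60},{"delta_pos":[0,4,0],"rot":[0,0,0],"jaw":60},{"delta_pos":[2,0,0],"rot":[0,0,0],"jaw":60},{"delta_pos":[4,0,0],"rot":[0,0,0],"jaw":60},{"delta_pos":[6,0,0],"rot":[0,0,0],"jaw":60}]'
python3 -m creep '[{"delta_pos":[10,0,0],"rot":[0,0,0],"jaw":60},{"delta_pos":[10,0,0],"rot":[0,0,0],"jaw":60},{"delta_pos":[10,0,0],"rot":[0,0,0],"jaw":60},{"delta_pos":[10,0,0],"rot":[0,0,0],"jaw":60},{"delta_pos":[10,0,0],"rot":[0,0,0],"jaw":60},{"delta_pos":[10,0,0],"rot":[0,0,0],"jaw":60},{"delta_pos":[10,0,0],"rot":[0,0,0],"jaw":60},{"delta_pos":[10,0,0],"rot":[0,0,0],"jaw":60},{"delta_pos":[10,0,0],"rot":[0,0,0],"jaw":60},{"delta_pos":[10,0,0],"rot":[0,0,0],"jaw":60}]'
python3 -m creep '[{"delta_pos":[10,0,0],"rot":[0,0,0],"jaw":60},{"delta_pos":[10,0,0],"rot":[0,0,0],"jaw":60},{"delta_pos":[10,0,0],"rot":[0,0,0],"jaw":60},{"delta_pos":[10,0,0],"rot":[0,0,0],"jaw":60},{"delta_pos":[10,0,0],"rot":[0,0,0],"jaw":60},{"delta_pos":[10,0,0],"rot":[0,0,0],"jaw":60},{"delta_pos":[10,0,0],"rot":[0,0,0],"jaw":60},{"delta_pos":[10,0,0],"rot":[0,0,0],"jaw":60},{"delta_pos":[5,0,0],"rot":[0,0,0],"jaw":60},{"delta_pos":[0,0,0],"rot":[0,0,0],"jaw":60}]'
python3 - <<'E'
from h import *
s=arm.read_state();print(s['position'],s['contact_force'])
a=snap('top','t5')
cv2.imwrite('pics/c5.png',cv2.resize(a[130:260,180:360],None,fx=4,fy=4,interpolation=cv2.INTER_CUBIC)[:,:,::-1])
E
```

```text
clock: 11.65
position: [643.1, -280.5, 14.3]
ee_rot: [0.504, 0.498, -0.497, -0.502]
contact_force: [-0.5, 0.6, 0.4]
gripper_width: 60.3
clock: 12.48
position: [644.2, -180.3, 14.3]
ee_rot: [0.504, 0.498, -0.497, -0.501]
contact_force: [0.2, -6.1, 3.7]
gripper_width: 59.9
clock: 13.32
position: [644.6, -94.0, 13.7]
ee_rot: [0.503, 0.498, -0.497, -0.502]
contact_force: [-0.4, -0.4, -0.7]
gripper_width: 59.9
[644.59692228 -93.99340169  13.66090427] [-0.36830508 -0.43495518 -0.72058606]
```

View pics/c5.png

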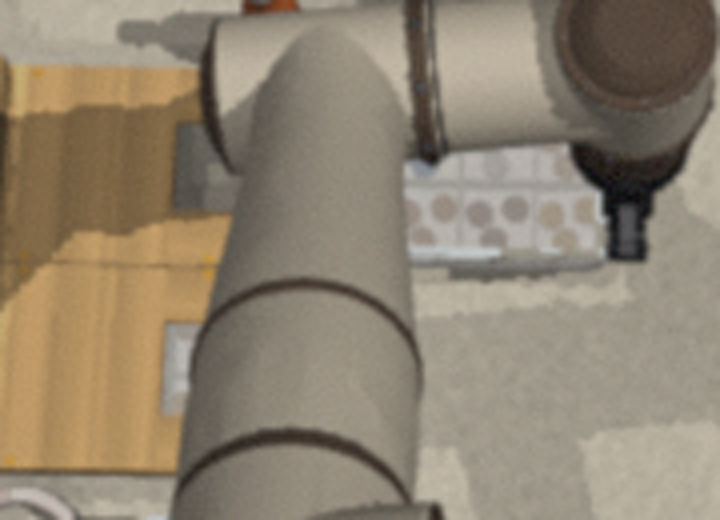

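```bash
python3 - <<'E'
from h import *
a=snap('scene','s5')
z=5
o=cv2.resize(a[150:290,300:460],None,fx=z,fy=z,interpolation=cv2.INTER_CUBIC)[:,:,::-1].copy()
def dr(pts,col):
    q=np.array([(proj('scene',p)-[300,150]+.5)*z for p in pts]).astype(int);cv2.polylines(o,[q],True,col,1,cv2.LINE_AA)
th=np.radians(89.3);ux=np.array([np.cos(th),np.sin(th)]);uy=np.array([-ux[1],ux[0]])
def rect(c,l,w,zz): return [np.r_[np.array(c)+sx*l/2*ux+sy*w/2*uy,zz] for sx,sy in((1,1),(1,-1),(-1,-1),(-1,1))]
dr(rect((645,-8),150,110,30),(0,0,255))
dr(rect(np.array([649.6,158])+78*ux,156,133,49),(0,255,0))
cv2.imwrite('pics/c6.png',o[:600])
E
```

```text
(no output)
```

View pics/c6.png

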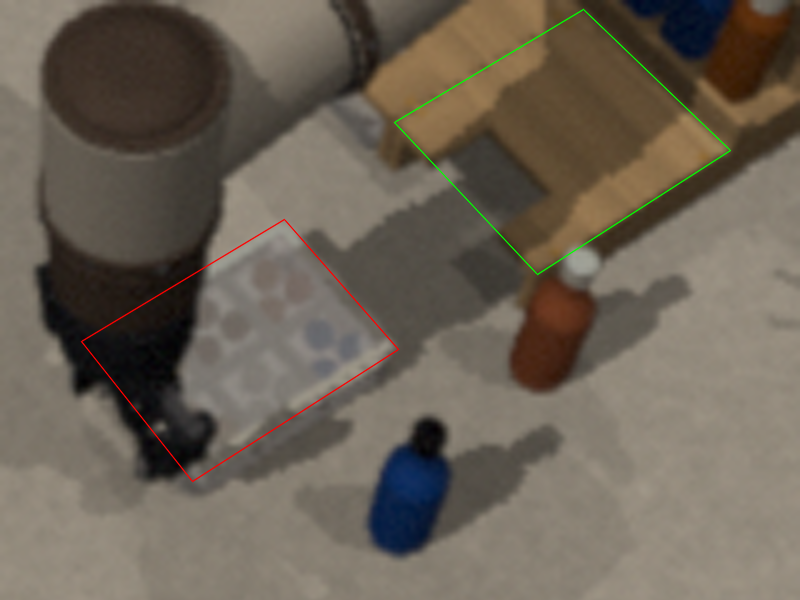

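```bash
python3 -m creep '[{"delta_pos":[-5,0,0],"rot":[0,0,0],"jaw":60},{"delta_pos":[-10,0,0],"rot":[0,0,0],"jaw":60},{"delta_pos":[-30,-20,0],"rot":[0,0,0],"jaw":60},{"delta_pos":[-30,-20,0],"rot":[0,0,0],"jaw":60},{"delta_pos":[-35,-20,0],"rot":[0,0,0],"jaw":60},{"delta_pos":[-35,0,0],"rot":[0,0,0],"jaw":60},{"delta_pos":[-35,0,0],"rot":[0,0,0],"jaw":60},{"delta_pos":[-35,0,0],"rot":[0,0,0],"jaw":60},{"delta_pos":[-35,0,0],"rot":[0,0,0],"jaw":60},{"delta_pos":[0,0,0],"rot":[0,0,0],"jaw":60}]'
python3 - <<'E'
from h import *
s=arm.read_state();print(s['position'],s['contact_force'])
a=snap('top','t6');z=4
o=cv2.resize(a[130:260,180:360],None,fx=z,fy=z,interpolation=cv2.INTER_CUBIC)[:,:,::-1].copy()
def dr(pts,col):
    q=np.array([(proj('top',p)-[180,130]+.5)*z for p in pts]).astype(int);cv2.polylines(o,[q],True,col,1,cv2.LINE_AA)
th=np.radians(89.3);ux=np.array([np.cos(th),np.sin(th)]);uy=np.array([-ux[1],ux[0]])
def rect(c,l,w,zz): return [np.r_[np.array(c)+sx*l/2*ux+sy*w/2*uy,zz] for sx,sy in((1,1),(1,-1),(-1,-1),(-1,1))]
dr(rect((645,-8),150,110,30),(0,0,255))
dr(rect(np.array([649.6,158])+78*ux,156,133,49),(0,255,0))
cv2.imwrite('pics/c7.png',o)
E
```

```text
clock: 14.25
position: [639.5, -352.5, 71.3]
ee_rot: [0.505, 0.495, -0.496, -0.504]
contact_force: [1.0, 0.9, -0.1]
gripper_width: 60.1
[ 639.47065739 -352.53850132   71.32037039] [ 1.02942732  0.94226839 -0.07971613]
```

View pics/c7.png

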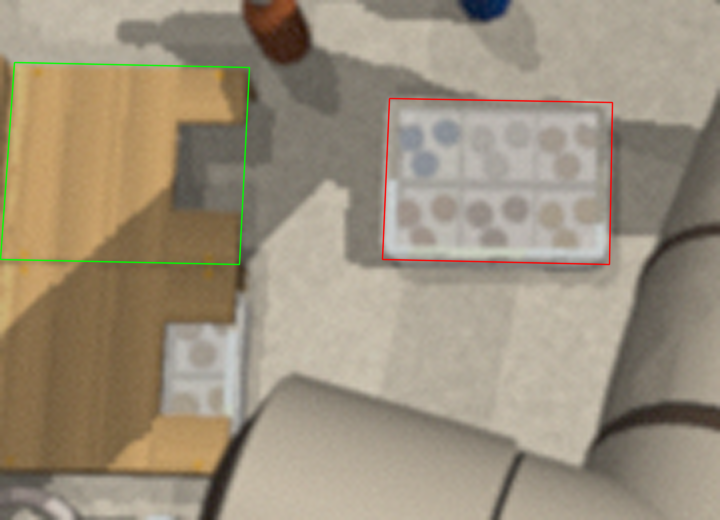

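```bash
python3 -m creep '[{"delta_pos":[30,0,0],"rot":[0,0,0],"jaw":60},{"delta_pos":[35,0,-1.4],"rot":[0,0,0],"jaw":60},{"delta_pos":[35,0,0],"rot":[0,0,0],"jaw":60},{"delta_pos":[35,0,0],"rot":[0,0,0],"jaw":60},{"delta_pos":[35,0,0],"rot":[0,0,0],"jaw":60},{"delta_pos":[35,0,0],"rot":[0,0,0],"jaw":60},{"delta_pos":[30,10,0],"rot":[0,0,0],"jaw":60},{"delta_pos":[4,24,0],"rot":[0,0,0],"jaw":60},{"delta_pos":[0,23,0],"rot":[0,0,0],"jaw":60},{"delta_pos":[0,0,0],"rot":[0,0,0],"jaw":60}]'
python3 - <<'E'
from h import *
s=arm.read_state();print(s['position'],R.from_quat(s['ee_rot']).as_matrix().round(4))
E
```

```text
clock: 15.13
position: [641.3, -104.9, 10.4]
ee_rot: [-0.5, -0.495, 0.5, 0.505]
contact_force: [-0.2, -0.2, -0.3]
gripper_width: 59.8
[ 641.29086052 -104.93110828   10.4367075 ] [[ 1.040e-02 -1.000e-02 -9.999e-01]
 [ 9.999e-01  8.000e-04  1.040e-02]
 [ 7.000e-04 -9.999e-01  1.000e-02]]
```

```bash
python3 -m creep '[{"delta_pos":[6,-1,0],"rot":[0,0,0],"jaw":60},{"delta_pos":[9,-1,-0.3],"rot":[0,0,0],"jaw":60},{"delta_pos":[9,0,-0.3],"rot":[0,0,0],"jaw":60},{"delta_pos":[9,0,-0.3],"rot":[0,0,0],"jaw":60},{"delta_pos":[9,0,-0.3],"rot":[0,0,0],"jaw":60},{"delta_pos":[9,0,-0.3],"rot":[0,0,0],"jaw":60},{"delta_pos":[9,0,-0.3],"rot":[0,0,0],"jaw":60},{"delta_pos":[9,0,-0.3],"rot":[0,0,0],"jaw":60},{"delta_pos":[9,0,-0.3],"rot":[0,0,0],"jaw":60},{"delta_pos":[9,0,-0.3],"rot":[0,0,0],"jaw":60}]'
python3 -m creep '[{"delta_pos":[6,0,0],"rot":[0,0,0],"jaw":60},{"delta_pos":[6,0,0],"rot":[0,0,0],"jaw":60},{"delta_pos":[6,0,0],"rot":[0,0,0],"jaw":60},{"delta_pos":[6,0,0],"rot":[0,0,0],"jaw":60},{"delta_pos":[6,0,0],"rot":[0,0,0],"jaw":60},{"delta_pos":[6,0,0],"rot":[0,0,0],"jaw":60},{"delta_pos":[6,0,0],"rot":[0,0,0],"jaw":60},{"delta_pos":[6,0,0],"rot":[0,0,0],"jaw":60},{"delta_pos":[6,0,0],"rot":[0,0,0],"jaw":60},{"delta_pos":[0,0,0],"rot":[0,0,0],"jaw":60}]'
```

```text
clock: 15.97
position: [649.7, -19.3, 18.8]
ee_rot: [0.503, 0.498, -0.497, -0.502]
contact_force: [-0.6, -5.9, 3.8]
gripper_width: 59.9
clock: 16.8
position: [650.2, 35.5, 18.6]
ee_rot: [0.503, 0.498, -0.497, -0.502]
contact_force: [1.2, -2.0, 0.9]
gripper_width: 59.9
```

```bash
python3 -m creep '[{"delta_pos":[6,1,0],"rot":[0,0,0],"jaw":60},{"delta_pos":[9,1,0],"rot":[0,0,0],"jaw":60},{"delta_pos":[9,1,0],"rot":[0,0,0],"jaw":60},{"delta_pos":[9,1,0],"rot":[0,0,0],"jaw":60},{"delta_pos":[9,0,0],"rot":[0,0,0],"jaw":60},{"delta_pos":[9,0,0],"rot":[0,0,0],"jaw":60},{"delta_pos":[9,0,0],"rot":[0,0,0],"jaw":60},{"delta_pos":[9,0,0],"rot":[0,0,0],"jaw":60},{"delta_pos":[9,0,0],"rot":[0,0,0],"jaw":60},{"delta_pos":[6,0,0],"rot":[0,0,0],"jaw":60}]'
python3 -m creep '[{"delta_pos":[3,0,0],"rot":[0,0,0],"jaw":60},{"delta_pos":[3,0,0],"rot":[0,0,0],"jaw":60},{"delta_pos":[2,0,0],"rot":[0,0,0],"jaw":60},{"delta_pos":[2,0,0],"rot":[0,0,0],"jaw":60},{"delta_pos":[1,0,0],"rot":[0,0,0],"jaw":60},{"delta_pos":[1,0,0],"rot":[0,0,0],"jaw":60},{"delta_pos":[1,0,0],"rot":[0,0,0],"jaw":60},{"delta_pos":[1,0,0],"rot":[0,0,0],"jaw":60},{"delta_pos":[1,0,0],"rot":[0,0,0],"jaw":60},{"delta_pos":[0,0,0],"rot":[0,0,0],"jaw":60}]'
```

```text
clock: 17.63
position: [650.8, 118.1, 14.7]
ee_rot: [0.503, 0.497, -0.497, -0.502]
contact_force: [-0.5, -7.3, 6.3]
gripper_width: 60.1
clock: 18.47
position: [650.8, 132.5, 14.6]
ee_rot: [0.503, 0.497, -0.498, -0.502]
contact_force: [-0.2, -7.5, 6.0]
gripper_width: 60.0
```

```bash
python3 -m creep '[{"delta_pos":[1,0,0],"rot":[0,0,0],"jaw":60},{"delta_pos":[1,0,0],"rot":[0,0,0],"jaw":60},{"delta_pos":[1,0,0],"rot":[0,0,0],"jaw":60},{"delta_pos":[1,0,0],"rot":[0,0,0],"jaw":60},{"delta_pos":[1,0,0],"rot":[0,0,0],"jaw":60},{"delta_pos":[1,0,0],"rot":[0,0,0],"jaw":60},{"delta_pos":[1,0,0],"rot":[0,0,0],"jaw":60},{"delta_pos":[1,0,0],"rot":[0,0,0],"jaw":60},{"delta_pos":[0,0,0],"rot":[0,0,0],"jaw":60},{"delta_pos":[0,0,0],"rot":[0,0,0],"jaw":60}]'
python3 -m creep '[{"delta_pos":[0.5,0,0],"rot":[0,0,0],"jaw":60},{"delta_pos":[0.5,0,0],"rot":[0,0,0],"jaw":60},{"delta_pos":[0.5,0,0],"rot":[0,0,0],"jaw":60},{"delta_pos":[0.5,0,0],"rot":[0,0,0],"jaw":60},{"delta_pos":[0.5,0,0],"rot":[0,0,0],"jaw":60},{"delta_pos":[0.5,0,0],"rot":[0,0,0],"jaw":60},{"delta_pos":[0,0,0],"rot":[0,0,0],"jaw":60},{"delta_pos":[0,0,0],"rot":[0,0,0],"jaw":60},{"delta_pos":[0,0,0],"rot":[0,0,0],"jaw":60},{"delta_pos":[0,0,0],"rot":[0,0,0],"jaw":60}]'
```

```text
clock: 19.3
position: [650.8, 140.4, 14.6]
ee_rot: [0.503, 0.497, -0.497, -0.502]
contact_force: [0.0, -6.7, 6.3]
gripper_width: 60.4
clock: 20.13
position: [650.9, 143.3, 14.6]
ee_rot: [0.503, 0.497, -0.498, -0.502]
contact_force: [-0.3, -7.4, 6.2]
gripper_width: 60.0
```

```bash
python3 -m creep '[{"delta_pos":[0.5,0,0],"rot":[0,0,0],"jaw":60},{"delta_pos":[0.5,0,0],"rot":[0,0,0],"jaw":60},{"delta_pos":[0.5,0,0],"rot":[0,0,0],"jaw":60},{"delta_pos":[0.5,0,0],"rot":[0,0,0],"jaw":60},{"delta_pos":[0,0,0],"rot":[0,0,0],"jaw":60},{"delta_pos":[0,0,0],"rot":[0,0,0],"jaw":60},{"delta_pos":[0,0,0],"rot":[0,0,0],"jaw":60},{"delta_pos":[0,0,0],"rot":[0,0,0],"jaw":60},{"delta_pos":[0,0,0],"rot":[0,0,0],"jaw":60},{"delta_pos":[0,0,0],"rot":[0,0,0],"jaw":60}]'
```

```text
clock: 20.97
position: [650.8, 144.7, 14.6]
ee_rot: [0.503, 0.497, -0.498, -0.502]
contact_force: [0.3, -9.2, 6.3]
gripper_width: 60.0
```

Force is starting to climb (advanced 1.4 of 2 mm); a bit more to confirm.

```bash
python3 -m creep '[{"delta_pos":[0.5,0,0],"rot":[0,0,0],"jaw":60},{"delta_pos":[0.5,0,0],"rot":[0,0,0],"jaw":60},{"delta_pos":[0.5,0,0],"rot":[0,0,0],"jaw":60},{"delta_pos":[0,0,0],"rot":[0,0,0],"jaw":60},{"delta_pos":[0,0,0],"rot":[0,0,0],"jaw":60},{"delta_pos":[0,0,0],"rot":[0,0,0],"jaw":60},{"delta_pos":[0,0,0],"rot":[0,0,0],"jaw":60},{"delta_pos":[0,0,0],"rot":[0,0,0],"jaw":60},{"delta_pos":[0,0,0],"rot":[0,0,0],"jaw":60},{"delta_pos":[0,0,0],"rot":[0,0,0],"jaw":60}]'
```

```text
clock: 21.8
position: [650.8, 144.7, 14.6]
ee_rot: [0.504, 0.496, -0.498, -0.502]
contact_force: [0.6, -12.6, 7.1]
gripper_width: 60.2
```

```bash
python3 -m creep '[{"delta_pos":[1,0,0],"rot":[0,0,0],"jaw":60},{"delta_pos":[1,0,0],"rot":[0,0,0],"jaw":60},{"delta_pos":[1,0,0],"rot":[0,0,0],"jaw":60},{"delta_pos":[0,0,0],"rot":[0,0,0],"jaw":60},{"delta_pos":[0,0,0],"rot":[0,0,0],"jaw":60},{"delta_pos":[0,0,0],"rot":[0,0,0],"jaw":60},{"delta_pos":[-3,0,0],"rot":[0,0,0],"jaw":60},{"delta_pos":[-6,0,0],"rot":[0,0,0],"jaw":60},{"delta_pos":[-10,0,0],"rot":[0,0,0],"jaw":60},{"delta_pos":[-10,0,0],"rot":[0,0,0],"jaw":60}]'
python3 -m creep '[{"delta_pos":[-20,-20,0],"rot":[0,0,0],"jaw":60},{"delta_pos":[-30,-20,0],"rot":[0,0,0],"jaw":60},{"delta_pos":[-35,-20,0],"rot":[0,0,0],"jaw":60},{"delta_pos":[-35,-20,0],"rot":[0,0,0],"jaw":60},{"delta_pos":[-35,-20,0],"rot":[0,0,0],"jaw":60},{"delta_pos":[-35,-20,0],"rot":[0,0,0],"jaw":60},{"delta_pos":[-35,0,0],"rot":[0,0,0],"jaw":60},{"delta_pos":[-35,0,0],"rot":[0,0,0],"jaw":60},{"delta_pos":[-35,0,0],"rot":[0,0,0],"jaw":60},{"delta_pos":[0,0,0],"rot":[0,0,0],"jaw":60}]'
python3 - <<'E'
from h import *
print(arm.read_state()['position'])
a=snap('top','t8');s=snap('scene','s8')
A=cv2.resize(a[130:260,170:260],None,fx=4,fy=4,interpolation=cv2.INTER_CUBIC)
B=cv2.resize(s[120:250,340:450],None,fx=4,fy=4,interpolation=cv2.INTER_CUBIC)
cv2.imwrite('pics/c8.png',np.hstack([A,B])[:,:,::-1])
for n in('paint_a','paint_c','glue_stick','tape','paint_jar'): print(n,[(np.round(d['location']),atz('top',d['location'],17)) for d in arm.find_in('top',n)[:3]])
E
```

```text
clock: 22.63
position: [650.3, 122.4, 13.1]
ee_rot: [-0.502, -0.498, 0.497, 0.503]
contact_force: [-0.5, 0.1, -1.1]
gripper_width: 60.1
clock: 23.47
position: [646.5, -178.2, 132.9]
ee_rot: [0.504, 0.496, -0.496, -0.504]
contact_force: [0.9, 0.6, 0.2]
gripper_width: 60.0
[ 646.48089757 -178.23242968  132.94088512]
paint_a [(array([249., 134.]), array([761.3, 144.5,  17. ])), (array([462., 184.]), array([ 625.7, -430.6,   17. ])), (array([169., 268.]), array([397.1, 339.2,  17. ]))]
paint_c [(array([249., 134.]), array([761.3, 144.5,  17. ])), (array([462., 184.]), array([ 625.7, -430.6,   17. ])), (array([169., 268.]), array([397.1, 339.2,  17. ]))]
glue_stick [(array([224., 265.]), array([404.3, 197. ,  17. ])), (array([174., 261.]), array([415. , 327.1,  17. ]))]
tape [(array([176., 260.]), array([416.6, 321.2,  17. ]))]
paint_jar [(array([465., 277.]), array([ 380.3, -427.2,   17. ]))]
```

View pics/c8.png

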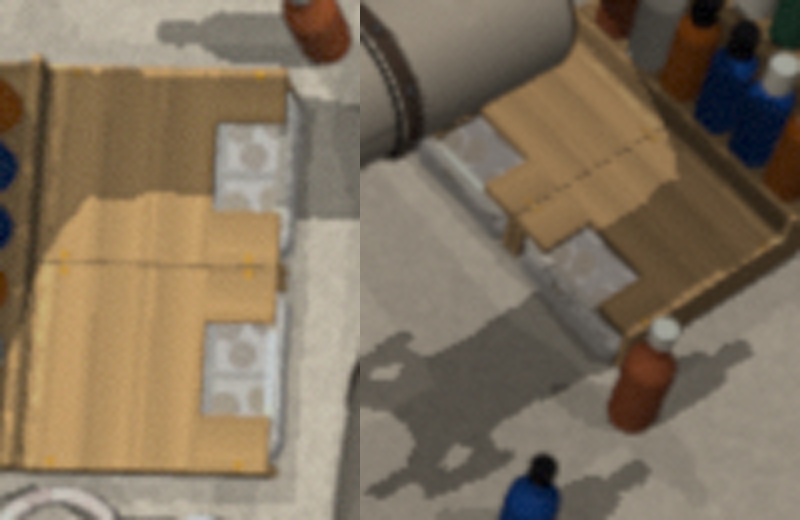

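```bash
python3 -c "
from bench import arm
print(arm.job_done())"
```

```text
the job is handed in; nothing more can be done
None
```

The lid is shut and the case is in the empty bay, pushed home against the back wall. I handed the job in at about 23.5 s of the 72 s allowed.

**What I did:** I tipped the lid shut from behind with the fingers. I then pushed the case from its near side until it lined up with the bay, and pushed it in by its outer end with two fingers.

**Last checks:**
- **Case home:** At the end the case stopped moving while the push force rose from about 7 N to at least 12.6 N. I pushed 3 mm further without taking a reading, then backed off. Its outer end was then at about y = 156 mm, against 155 mm expected. In the last pictures it sticks out of the mouth by the same amount as the case in the full bay.
- **Lid:** It shows shut in the last pictures, through the finger notch.
- **Bystanders:** The five I searched for again (paint_a, paint_c, glue stick, tape and jar) were within about 8 mm of where they were first seen, which is within the detector's scatter. I did not search for paint_b again; it was only partly in the last picture, still standing. The tool touched none of them, as far as I could tell from the pictures and force readings.

**What disagreed:** Two camera estimates of the case's sideways position differed from dead reckoning by up to 5 mm. A clear overhead view settled it, and I steered about 3 mm sideways before the case went in.

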